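# Zero the photometer: wipe the window, seat and hold the reference plug

## Task

Zero the photometer: first swing its sprung wiper lever away from the robot to its stop and let it spring back. Then take the reference plug with the two side lugs, push it fully down into the well, twist it clockwise (seen from above) about a quarter turn to its stop, and finish while still gripping it there, pushed in and turned, because it springs back if let go. Leave the lugless dust plug, the tip box and the waste pot where they are.

Things in the scene. Friction and masses are not known exactly. Their poses are not given: they have to be found in the camera images.
- photometer: The photometer: white housing 170 x 250 x 50 mm (x, y, z), fixed to the bench. Origin: centre of its underside; -x is its front with keys and display, roughly towards the robot. The well's collar stands on it at y = -55 mm, the wiper lever at y = +65 mm.
- well_mouth (a point): Centre of the well's mouth, 90 mm above the bench: top of a collar 72 mm across. Frame turned with the housing, z up. A steel ledge 8 mm thick closes the collar's top around a 36 mm bore, with two notches 13 mm wide reaching 29 mm from the axis along +x and -x: the plug's lugs go down through them on to a sprung carrier 13 mm below the mouth.
- plunger (a joint): How far the carrier in the well is pushed down, m: 0 released, 0.010 at its bottom stop. Spring about 4 N at 0, 9 N at the bottom. From 0.006 on the lugs are clear below the ledge and the plug can turn. At the bottom the plug's origin is 33 mm below the mouth.
- carrier (a joint): How far the carrier, and the plug whose lugs sit between its dogs (2 mm play on each side), is turned clockwise seen from above, rad: 0 with the lugs under the notches, 1.4 at the stop (80 degrees). A spring turns it back: about 0.04 N m at 0, 0.15 N m at the stop.
- ref_plug: The reference plug, loose, upright, 76 mm tall, about 150 g. Origin: centre of its underside, z up. Shank 32 mm in diameter up to 40 mm height, foot tapered to 26 mm over the lowest 6 mm. Two lugs on its x axis: 52 mm tip to tip, 9 mm wide, 10 to 21 mm high up. Grip wing from 40 to 76 mm height, 20 mm thick along x, 44 mm long along y. Same after a half turn about z.
- wiper_tip (a point): Centre of the black cross bar on top of the wiper lever (13 mm in diameter, 44 mm long along y), 140 mm above the bench at rest. The lever is a 10 mm rod, 85 mm long, on a level hinge 60 mm above the bench, parallel to the housing's y; at rest it leans 0.35 rad to the housing's -x. The frame turns with the lever.
- wiper (a joint): Wiper lever angle, rad: 0 at rest, growing as its top swings to the housing's +x (away from the robot), 0.8 at the stop. The bar then has travelled 66 mm forward. It springs back; 2 to 4 N at the bar.
- dust_plug: Bystander: the dust plug, like the reference plug but with a round flange of 54 mm diameter under its wing and no lugs. Upright on the bench; origin at the centre of its underside. Leave it alone.
- tip_box: Bystander: pipette-tip box, white with a clear lid, 86 x 121 x 70 mm, origin at the centre of its underside.
- waste_pot: Bystander: yellow pot with a red cap, 80 mm across, 90 mm tall, origin at the centre of its underside.
Things that resemble listed ones, but are neither listed nor needed, are in the scene too. Leave any green or pink look-alike of the ref_plug alone.

How it is judged:
On the way, in this order (a step that is already met when the one before it is completed fails the run):
1. the wiper lever is swung to its stop (0.72 rad of 0.8), the plug not yet in the well (value of joint wiper above 0.72 rad and distance between ref_plug and well_mouth above 0.06 m), for 0.05 s.
2. the wiper lever has sprung back (below 0.08 rad), the plug still not in the well (value of joint wiper below 0.08 rad and distance between ref_plug and well_mouth above 0.06 m), for 0.05 s.
3. the plug is pushed into the well with its lugs in the carrier, not yet turned (value of joint plunger above 0.003 m and value of joint carrier below 0.3 rad and horizontal distance between ref_plug and well_mouth below 0.006 m and z of ref_plug in the frame of well_mouth below -0.022 m), for 0.05 s.
4. the plug is pushed in and turned to the stop (value of joint plunger above 0.007 m and value of joint carrier above 1.25 rad and horizontal distance between ref_plug and well_mouth below 0.005 m and z of ref_plug in the frame of well_mouth below -0.029 m and angle between ref_plug's own z axis and vertical below 0.12 rad), for 0.2 s.
At the end, for the whole second after the job is handed in: Plug upright (0.12 rad) in the well within 5 mm of its axis, origin 29 mm or more below the mouth; carrier down 7 mm or more and turned 1.25 rad or more; fingers still gripping the plug (over 5 N), at rest; wiper lever below 0.08 rad; bystanders within 30 mm of their starts (all of step 4 and contact force between the fingers and ref_plug above 5 N and value of joint wiper below 0.08 rad and linear speed of ref_plug below 0.02 m/s and distance of each of dust_plug, tip_box, waste_pot from where it was at the start of the episode below 0.03 m); the arm keeps its last pose, push and grip.
It fails at once if a bystander is disturbed (moved 30 mm or tipped) (distance of any of dust_plug, tip_box, waste_pot from where it was at the start of the episode above 0.03 m or angle between any of dust_plug, tip_box, waste_pot's own z axis and vertical above 0.5 rad).
It also fails if it takes over 61 s, if anything falls off the work surface, if the arm or the gripper's body presses on something with over 40 N, if the wrist force passes 120 N, or if a joint passes its speed limit or range.

## Robot

A 6-joint arm with a two-finger parallel gripper is mounted at the origin on the work surface. World frame = base frame: x ahead of the robot, y to its left, z up, the work surface at z = 0. Lengths are in m, angles in rad, forces in N, time in s.
With the tool pointing down it reaches from about 0.375 to 0.975 m from the base axis. Payload 3.8 kg.
Tool frame: the origin (TCP) lies at the very end of the fingers, on their centre line; the grasp point (between the pads) lies 19 mm behind it; z points along the fingers, y is the line along which they close (so a half turn about z gives the same grasp; the last joint's range is limited). The gripper opens to 85 mm and grips with 20 to 120 N. Pads are 22 mm wide; open, the fingers measure 114 mm over their backs; the gripper's body (76 mm by 85 mm) begins 54 mm behind the grasp point. The pads swing forward as they close: fully open they stand 13 mm farther back than shut.
Start: joints at [-1.292, 0.264, 1.604, -0, 1.274, -0.037], TCP at [0.21, -0.642, 0.231] pointing down, gripper open.
Joint ranges: [-2.63, 2.63], [-0.94, 2.18], [0.31, 2.57], [-1.31, 4.45], [0, 2.66], [-2.55, 2.55]. Speed limits (rad/s): [2.57, 2.57, 3.14, 3.14, 3.14, 3.14].

## Interface

Orientations are given as a unit quaternion [w, x, y, z].
In Python, from rig import bot, eyes gives the robot as it stands.
- The arm moves only by the shell command python3 -m inch 'ROWS' [OPENING] [FORCE]. ROWS is JSON, a list of rows, each a list of 2 entries, a list of its own where there are three numbers: the shift along the tool's x, y, z in m, then the turn about the tool's z in rad. In form: [[[x, y, z], twist], ...]. A call has 1 to 5 rows; each row shifts and turns the commanded pose from where the row before left it, along the tool's axes as they then stand; what a row does not reach is not made up. A row lasts 1/8 s, in which the tool goes at most 62.5 mm and 10.7 degrees, less where a joint would pass 70% of its speed; a pose out of reach is approached as far as the arm can. A call with a gripper value outside its range is refused whole. OPENING is the opening, from 0 (shut) to 1 (fully open), set as the call begins (- or left out, the last holds). The fingers move at their own pace and stop on an object; FORCE is the grip in N (left out, the last holds). Time passes only in rows, so rows that do not move let the fingers close. It gives the time, the measured TCP pose, the force, the opening and the grip force at its end, in the units of the state.
- bot.get_state(): the state, without advancing time (a new reading comes with each control period).
- eyes.camera(name): name is "side" or "top" or "wrist"; returns the picture (400x640x3 uint8, red, green, blue); there is no depth.
- eyes.calibration(name): a dict with "fx", "fy", "cx", "cy" (pixels), "dist" ([k1, k2, p1, p2, k3] as OpenCV has them; the pictures are not rectified), "rvec" (rotation vector, rad) and "tvec" (3), from world to camera coordinates, as OpenCV has them. Camera axes: x right, y down, z forward; pixel columns grow to the right and rows downward; lengths in m; the calibration is good to about 2 mm. A picture is of the moment at which its call begins: read the wrist's pose just before it. calibration takes no time and is no camera call; for the wrist camera it gives the pose at the moment of the call.
- bot.hand_in(): hands the job in; it is judged then, once.
The state is a dict: "time_s": time; "q": joint angles; "joint_velocities": joint speeds; "effort": joint torques, N m; "ee_pos": TCP position; "orientation": TCP orientation; "ft_force": force on the tool from outside, world axes, zero at the start; "moment": the same for the moment, N m; "opening": finger opening in m; "gripper_force": force on a finger pad.
Only numpy, scipy, OpenCV 4.12 (cv2) and the standard library are available. Lean on these libraries where they do the work, as an engineer would, in place of code of your own. Each camera call takes 0.05 s, during which the arm holds its last target. There are 200 camera calls.

## Working session

There is one attempt and no reset: what is moved stays moved. The work goes in short steps, Python scripts to look and compute and a shell command to move; the robot and the scene stay as the last step left them, time stands still between calls to the robot, and variables do not carry over. Pictures are saved under pics/ and viewed, at most 10 in all, crops included, and the job is handed in when it is done.

```bash
ls; mkdir -p pics; python3 - <<'E'
from rig import bot,eyes
import cv2,json
s=bot.get_state();print({k:s[k] for k in('time_s','ee_pos','orientation','opening')})
for n in('side','top','wrist'):
    print(n,eyes.calibration(n))
    cv2.imwrite(f'pics/{n}0.png',eyes.camera(n)[:,:,::-1])
E
```

```text
pics
{'time_s': 0.0, 'ee_pos': array([ 0.20945007, -0.64092333,  0.22995984]), 'orientation': array([-1.10057704e-03,  9.87560232e-01,  1.57237271e-01, -1.32724775e-04]), 'opening': 0.0855856852234001}
side {'fx': 394.8425874785936, 'fy': 394.8425874785936, 'cx': 327.07880413199103, 'cy': 198.7128226369002, 'dist': array([-0.09512412,  0.        ,  0.        ,  0.        ,  0.        ]), 'rvec': array([ 2.14745917, -0.15970329,  0.05844836]), 'tvec': array([-0.5322865 ,  0.11286896,  1.01986368])}
top {'fx': 415.7381466952685, 'fy': 415.7381466952685, 'cx': 318.0789888795949, 'cy': 202.1341297639058, 'dist': array([0.03729772, 0.        , 0.        , 0.        , 0.        ]), 'rvec': array([ 2.15065286, -2.15931126,  0.13547904]), 'tvec': array([-0.02533451,  0.57205553,  1.03224228])}
wrist {'fx': 302.934794450693, 'fy': 302.934794450693, 'cx': 321.35619615070897, 'cy': 196.052730095065, 'dist': array([-0.00686537,  0.        ,  0.        ,  0.        ,  0.        ]), 'rvec': array([-2.32699096,  1.68573219,  0.27285236]), 'tvec': array([-0.67390865, -0.04162399,  0.37953067])}
```

View pics/top0.png

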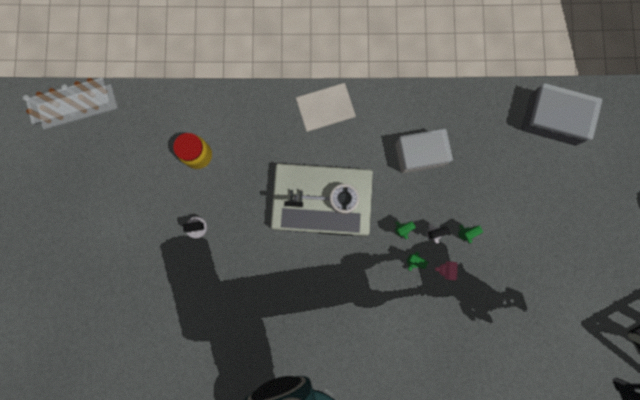

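View pics/side0.png

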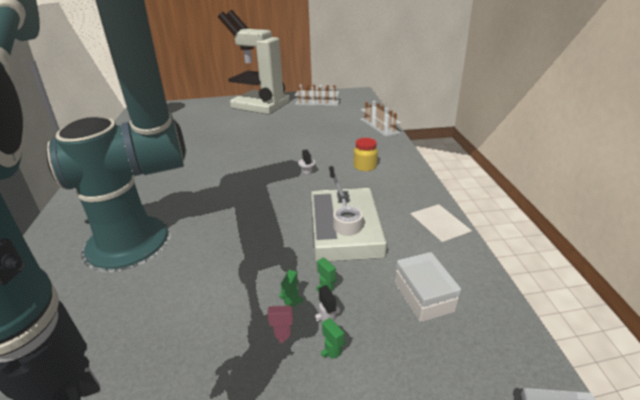

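```bash
cat > h.py <<'E'
import numpy as np,cv2
from rig import bot,eyes
def ray(c,uv):
    K=np.array([[c['fx'],0,c['cx']],[0,c['fy'],c['cy']],[0,0,1]])
    p=cv2.undistortPoints(np.array([[uv]],float),K,c['dist']).ravel()
    R=cv2.Rodrigues(c['rvec'])[0]
    d=R.T@np.array([p[0],p[1],1]);return -R.T@c['tvec'],d/np.linalg.norm(d)
def plane(c,uv,z):
    o,d=ray(c,uv);return o+d*(z-o[2])/d[2]
def tri(*obs):
    A=np.zeros((3,3));b=np.zeros(3);r=[ray(c,u) for c,u in obs]
    for o,d in r:
        P=np.eye(3)-np.outer(d,d);A+=P;b+=P@o
    x=np.linalg.solve(A,b)
    return x,[np.linalg.norm((np.eye(3)-np.outer(d,d))@(x-o)) for o,d in r]
def proj(c,X):
    K=np.array([[c['fx'],0,c['cx']],[0,c['fy'],c['cy']],[0,0,1]])
    return cv2.projectPoints(np.array(X,float).reshape(-1,1,3),c['rvec'],c['tvec'],K,c['dist'])[0].reshape(-1,2)
E
python3 - <<'E'
import cv2,numpy as np
t=cv2.imread('pics/top0.png');s=cv2.imread('pics/side0.png')
a=cv2.resize(t[155:290,250:490],None,fx=3.33,fy=3.33,interpolation=3)
cv2.imwrite('pics/topc.png',a)
l=cv2.resize(s[160:260,300:400],(400,400),interpolation=3);r=cv2.resize(s[250:370,260:360],(333,400),interpolation=3)
cv2.imwrite('pics/sidec.png',np.hstack([l,r]))
from h import *
T=eyes.calibration('top');S=eyes.calibration('side')
print('collar',tri((T,(344,193)),(S,(348,213))))
print('plug top',tri((T,(436,234)),(S,(327,294))))
for u in((275,163),(373,171),(370,237),(272,230)):print('corner',plane(T,u,.05))
E
```

```text
collar (array([ 0.58261408, -0.09082319,  0.08953744]), [np.float64(0.00477992788807226), np.float64(0.004779927888072357)])
plug top (array([ 0.49113628, -0.31898419,  0.0635137 ]), [np.float64(0.0032482794453740013), np.float64(0.0032482794453742125)])
corner [0.67193742 0.08253414 0.05      ]
corner [ 0.64995144 -0.16851218  0.05      ]
corner [ 0.48152133 -0.15751657  0.05      ]
corner [0.50004089 0.08850486 0.05      ]
```

View pics/topc.png

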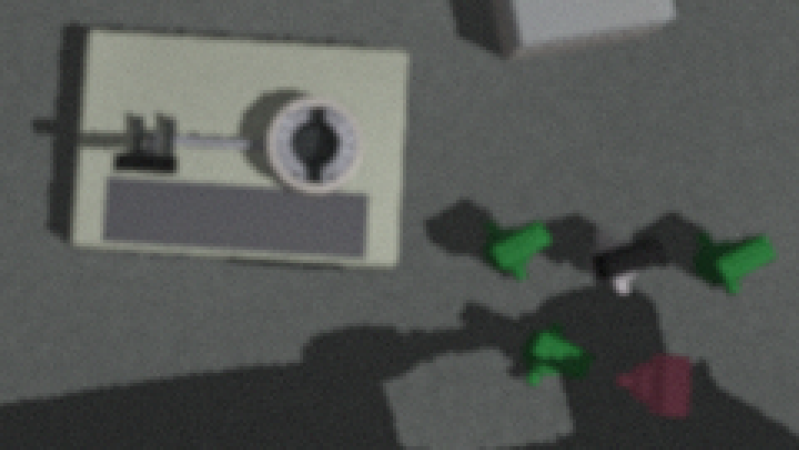

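View pics/sidec.png

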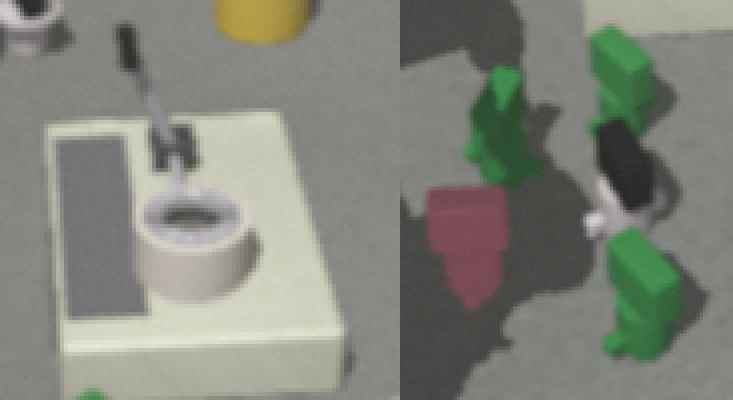

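Top view: the bar is at about (294,204), the collar at (344,196), and the black ref plug at (437,233) among the green and pink look-alikes. Side view: the bar is at (332,172), the collar mouth at (348,213), and the plug wing at (328,297) with its lug at the left.

```bash
cat >> h.py <<'E'
from scipy.spatial.transform import Rotation as Ro
def tool(s=None):
    s=s or bot.get_state();q=s['orientation'];return s['ee_pos'],Ro.from_quat([q[1],q[2],q[3],q[0]]).as_matrix()
def delta(target,yaw_x=None):
    p,R=tool();print('tool-frame shift',np.round(R.T@(np.array(target)-p),4),'yawx',np.arctan2(R[1,0],R[0,0]).round(4),end=' ')
    if yaw_x is not None: print('twist',round(-(yaw_x-np.arctan2(R[1,0],R[0,0])),4),end='')
    print()
E
python3 - <<'E'
from h import *
T=eyes.calibration('top');S=eyes.calibration('side');W=eyes.calibration('wrist')
print('bar',tri((T,(294.1,203.6)),(S,(331.7,171.8))))
print('plug',tri((T,(438.6,233)),(S,(327.6,298))))
print('plug@.076',plane(T,(438.6,232.2),.076))
p,R=tool();Rw=cv2.Rodrigues(W['rvec'])[0];c=-Rw.T@W['tvec']
print('cam in tool',R.T@(c-p),'\n',R.T@Rw.T)
print('collar',tri((T,(344.5,198)),(S,(348,213))),plane(T,(344.5,198),.09))
for n,u in dict(g1=(406.8,229.5),g2=(471.6,232.5),g3=(416.7,260),pink=(448,270.6)).items():print(n,plane(T,u,.06))
delta([.49,-.32,.28],1.92)
E
```

```text
bar (array([0.55591947, 0.02784334, 0.13940489]), [np.float64(0.0003344306448263684), np.float64(0.00033443064482672086)])
plug (array([ 0.49249971, -0.32637682,  0.06005877]), [np.float64(0.0019799191286786716), np.float64(0.001979919128678663)])
plug@.076 [ 0.49163806 -0.32175843  0.076     ]
cam in tool [ 0.07941513  0.00015785 -0.14179453] 
 [[ 7.34583207e-04 -9.49998968e-01 -3.12252175e-01]
 [ 9.99999631e-01  8.37022821e-04 -1.94035096e-04]
 [ 4.45695337e-04 -3.12251917e-01  9.49999232e-01]]
collar (array([ 0.57626591, -0.09239831,  0.09011787]), [np.float64(0.0012642704174080717), np.float64(0.0012642704174081515)]) [ 0.57501068 -0.09228594  0.09      ]
g1 [ 0.49941553 -0.24801549  0.06      ]
g2 [ 0.49157953 -0.40739948  0.06      ]
g3 [ 0.42433758 -0.26984939  0.06      ]
pink [ 0.39858393 -0.34517081  0.06      ]
tool-frame shift [ 0.3664 -0.2182 -0.0494] yawx 0.3158 twist -1.6042
```

```bash
cat > snap.py <<'E'
import sys
from h import *
import pickle
n=sys.argv[1];c=eyes.calibration('wrist');im=eyes.camera('wrist')
cv2.imwrite(f'pics/{n}.png',im[:,:,::-1]);pickle.dump(c,open(f'pics/{n}.pkl','wb'))
E
python3 -m inch '[[[0.046,-0.027,-0.006],0],[[0.046,-0.027,-0.006],0],[[0.046,-0.027,-0.006],0],[[0.046,-0.027,-0.006],0],[[0.046,-0.027,-0.006],0]]' 0 && python3 -m inch '[[[0,0,0],0],[[0,0,0],0]]' && python3 snap.py w1
python3 -m inch '[[[0.046,-0.027,-0.006],0],[[0.046,-0.027,-0.006],0],[[0.046,-0.027,-0.006],0],[[0,0,0],0],[[0,0,0],0]]' && python3 snap.py w2
python3 - <<'E'
import cv2,numpy as np
cv2.imwrite('pics/w12.png',np.vstack([cv2.resize(cv2.imread(f'pics/{n}.png'),(480,300),interpolation=3) for n in('w1','w2')]))
E
```

```text
time_s: 0.78
ee_pos: [0.3871, -0.4403, 0.2612]
orientation: [-0.0, 0.988, 0.157, -0.0]
ft_force: [0.1, -0.7, 0.0]
opening: 0.0002
gripper_force: 0.0
time_s: 1.02
ee_pos: [0.3862, -0.4418, 0.2611]
orientation: [0.0, 0.987, 0.158, -0.0]
ft_force: [-0.3, 0.2, 0.0]
opening: 0.0
gripper_force: 0.0
time_s: 1.7
ee_pos: [0.4916, -0.3231, 0.2788]
orientation: [-0.0, 0.988, 0.157, -0.001]
ft_force: [-0.4, -0.4, 0.1]
opening: -0.0001
gripper_force: 0.0
```

View pics/w12.png

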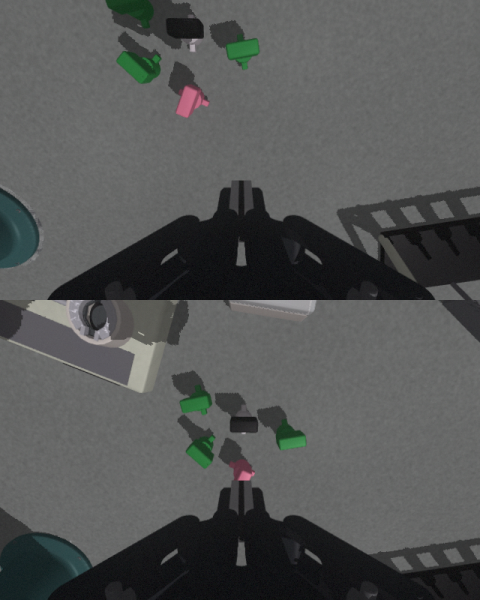

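The wrist views show the black wing at full-resolution (247,32) in the first and (325,166) in the second. It lies nearly along image x, so the plug's yaw is about 0.32. Now the wiper: turn, then travel.

```bash
python3 -m inch '[[[0,0,0],-0.17],[[0,0,0],-0.17],[[0,0,0],-0.17],[[0,0,0],-0.17],[[0,0,0],-0.17]]' >/dev/null; python3 -m inch '[[[0,0,0],-0.17],[[0,0,0],-0.155],[[0,0,0],0]]'; python3 -c "
from h import *
delta([.498,.032,.2],1.49)"
```

```text
time_s: 2.75
ee_pos: [0.4911, -0.3235, 0.2789]
orientation: [-0.0, 0.736, 0.677, -0.0]
ft_force: [-0.6, 0.3, 0.1]
opening: 0.0001
gripper_force: 0.0
tool-frame shift [ 0.3548 -0.023   0.0789] yawx 1.4865 twist -0.0035
```

```bash
python3 -m inch '[[[0.051,-0.0033,0],0],[[0.051,-0.0033,0],0],[[0.051,-0.0033,0],0],[[0.051,-0.0033,0],0]]' >/dev/null; python3 -m inch '[[[0.051,-0.0033,0],0],[[0.051,-0.0033,0.02],0],[[0.049,-0.0033,0.04],0],[[0,0,0.02],0],[[0,0,0],0]]';  python3 -c "
from h import *
delta([.498,.032,.12],1.49)"; python3 snap.py w3
```

```text
time_s: 3.88
ee_pos: [0.4959, 0.0328, 0.1977]
orientation: [-0.001, 0.736, 0.677, -0.002]
ft_force: [-0.1, -0.8, -0.2]
opening: 0.0
gripper_force: 0.0
tool-frame shift [-0.0006  0.0025  0.0777] yawx 1.4887 twist -0.0013
```

View pics/w3.png

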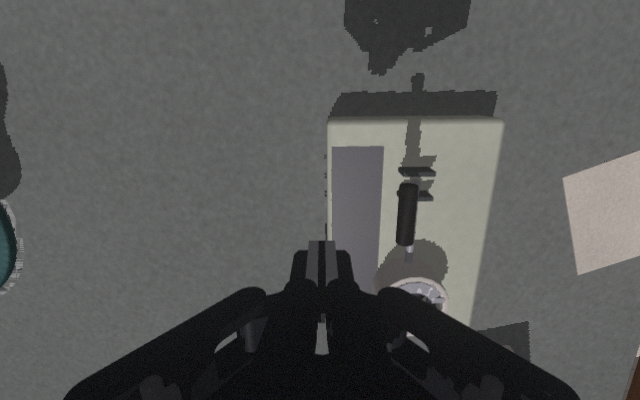

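The bar is at (407,214) with the fingertips at (322,243), and the housing edges run parallel to the tool. I'll check this against the triangulated bar, then descend and push.

```bash
python3 - <<'E'
from h import *;import pickle
c=pickle.load(open('pics/w3.pkl','rb'));print(plane(c,(407,214),.1455));print(proj(c,[.556,.028,.1455]))
E
python3 -m inch '[[[0,0.0025,0.04],0],[[0,0,0.04],0],[[0,0,0],0]]'
```

```text
[0.55404415 0.03122774 0.1455    ]
[[409.81847524 218.13935733]]
time_s: 4.3
ee_pos: [0.4983, 0.0317, 0.1181]
orientation: [-0.002, 0.736, 0.677, -0.002]
ft_force: [-0.9, -1.2, -0.1]
opening: 0.0
gripper_force: 0.0
```

```bash
python3 -m inch '[[[0,0.025,0],0],[[0,0.025,0],0],[[0,0.025,0],0]]'; python3 -m inch '[[[0,0.012,0],0],[[0,0.008,0],0],[[0,0,0],0]]'
```

```text
time_s: 4.68
ee_pos: [0.5769, 0.0261, 0.1233]
orientation: [0.001, 0.736, 0.677, 0.001]
ft_force: [-3.1, 0.9, -1.1]
opening: 0.0002
gripper_force: 1.7
time_s: 5.05
ee_pos: [0.5949, 0.0249, 0.1203]
orientation: [0.0, 0.735, 0.678, -0.0]
ft_force: [-4.0, -0.6, 2.3]
opening: -0.0
gripper_force: 1.9
```

```bash
for i in 1 2; do python3 -m inch '[[[0,0.006,0],0],[[0,0,0],0]]' | egrep 'ee_pos|ft'; done
```

```text
ee_pos: [0.6001, 0.0248, 0.1196]
ft_force: [-5.1, -0.1, 0.6]
ee_pos: [0.6012, 0.0247, 0.1191]
ft_force: [-18.1, 0.4, 10.0]
```

```bash
python3 -m inch '[[[0,0.004,0],0],[[0,0,0],0]]' | egrep 'ee_pos|ft'; python3 snap.py w4
```

```text
ee_pos: [0.6018, 0.0246, 0.1188]
ft_force: [-27.2, 1.1, 16.1]
```

At the stop: the force jumped to 27 N. Now retract and let it spring back, then rise and check with a look from above the well.

```bash
python3 -m inch '[[[0,-0.035,0],0],[[0,-0.04,0],0],[[0,-0.04,0],0],[[0,0,-0.055],0],[[0,0,-0.055],0]]' | egrep 'time|ee_pos'; python3 -m inch '[[[-0.05,0,-0.02],0],[[-0.05,0.02,-0.01],0],[[-0.05,0.02,0],0],[[-0.05,0.02,0],0],[[0,0,0],0]]' | egrep 'time|ee_pos'; python3 snap.py w5; python3 -m inch '[[[-0.03,0.0,0],0],[[-0.03,0,0],0],[[-0.03,0,0],0],[[0,0,0],0],[[0,0,0],0]]' | egrep 'time|ee_pos';python3 snap.py w6;  python3 - <<'E'
import cv2,numpy as np
cv2.imwrite('pics/w56.png',np.vstack([cv2.imread(f'pics/{n}.png')[:290,40:] for n in('w5','w6')]))
E
```

```text
time_s: 6.48
ee_pos: [0.4955, 0.0334, 0.2303]
time_s: 7.1
ee_pos: [0.542, -0.1747, 0.2607]
time_s: 7.78
ee_pos: [0.5331, -0.2594, 0.2601]
```

View pics/w56.png

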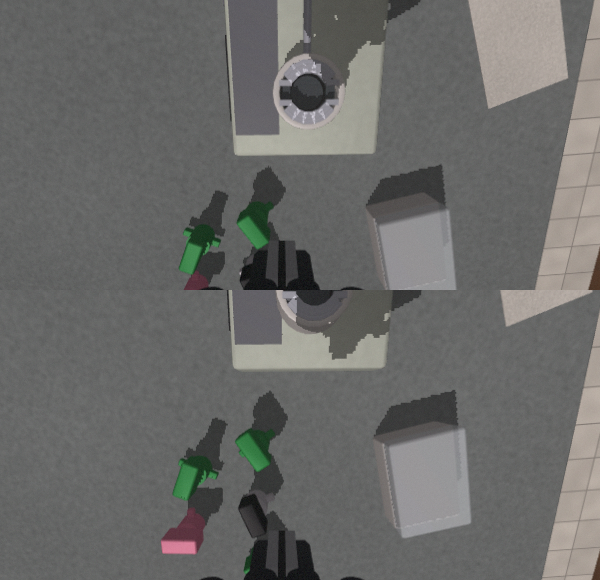

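w5 shows the collar at full-resolution (349,92), with the notches lying along image x. w6 shows the plug wing at (293,226). I'll triangulate both.

```bash
python3 - <<'E'
from h import *;import pickle
L=lambda n:pickle.load(open(f'pics/{n}.pkl','rb'))
T=eyes.calibration('top');S=eyes.calibration('side')
print('well',plane(L('w5'),(349,92.5),.09),tri((L('w5'),(349,92.5)),(T,(344.6,197.9)),(S,(348,213))))
print('well w5,top',tri((L('w5'),(349,92.5)),(T,(344.6,197.9))))
a=plane(L('w5'),(320,93),.09);b=plane(L('w5'),(378,93),.09);print('notch yaw',np.arctan2(*(b-a)[1::-1]))
# housing corner edges in w5 at z=.05 : bottom edge (275,154)-(415,152)
a=plane(L('w5'),(275,154),.05);b=plane(L('w5'),(414,152.5),.05);print('edge yaw',np.arctan2(*(b-a)[1::-1]))
for n,box in (('w1',(15,55,210,285)),('w2',(145,185,295,355)),('w6',(195,258,270,315))):
    im=cv2.imread(f'pics/{n}.png');y0,y1,x0,x1=box
    m=(im[y0:y1,x0:x1].max(2)<42).astype(np.uint8)
    k,lab,st,ce=cv2.connectedComponentsWithStats(m);i=1+np.argmax(st[1:,4]);print(n,st[i],ce[i]+[x0,y0])
    r=cv2.minAreaRect(cv2.findContours((lab==i).astype(np.uint8),0,2)[0][0]);print(r)
obs=[(L('w1'),(247,37)),(L('w2'),(325,166)),(L('w6'),(293,226))]
print('plug',tri(*obs));[print(plane(c,u,.065)) for c,u in obs]
E
```

```text
well [ 0.57581953 -0.09388677  0.09      ] (array([ 0.57610066, -0.09324012,  0.09068691]), [np.float64(0.0007335636986126163), np.float64(0.0011893414446858188), np.float64(0.0012750497753992516)])
well w5,top (array([ 0.57750561, -0.09372009,  0.07270487]), [np.float64(0.00016576456173089034), np.float64(0.00016576456173083998)])
notch yaw -0.08292859615507905
edge yaw -0.07281383383423073
w1 [  11    9   51   28 1256] [245.71894904  37.13216561]
((36.0, 22.5), (27.0, 50.0), 90.0)
w2 [ 12  10  36  21 433] [320.80600462 162.70900693]
((29.5, 20.0), (20.0, 35.0), 90.0)
w6 [  9   9  29  40 398] [294.9321608  219.47738693]
((23.6684627532959, 30.397693634033203), (41.53739929199219, 20.082292556762695), 64.44003295898438)
plug (array([ 0.49242071, -0.32733452,  0.06055805]), [np.float64(0.0002841999755964078), np.float64(0.00035789591783157924), np.float64(0.00025182328288425674)])
[ 0.49230496 -0.3285023   0.065     ]
[ 0.49306371 -0.32720708  0.065     ]
[ 0.49302717 -0.32514954  0.065     ]
```

```bash
python3 -m inch '[[[0,0,0],-0.14],[[0,0,0],-0.14],[[0,0,0],-0.13],[[0,0,0],0]]' 0.6 | egrep 'time|ee_pos'; python3 -c "
from h import *
delta([.4925,-.327,.15],1.9)"
```

```text
time_s: 8.32
ee_pos: [0.5331, -0.2594, 0.26]
tool-frame shift [-0.0508 -0.0604  0.1099] yawx 1.9009 twist 0.0009
```

```bash
python3 -m inch '[[[-0.025,-0.03,0],0],[[-0.026,-0.03,0.03],0],[[0,0,0.04],0],[[0,0,0.03],0],[[0,0,0],0]]' ; python3 -m inch '[[[0,0,0.01],0],[[0,0,0],0],[[0,0,0],0]]' | grep ee_pos; python3 snap.py w7; python3 - <<'E'
from h import *;import pickle
c=pickle.load(open('pics/w7.pkl','rb'));p,R=tool()
print(p,proj(c,[[.4924,-.3273,.076],[.4924,-.3273,0]]))
im=cv2.imread('pics/w7.png');cv2.imwrite('pics/w7c.png',cv2.resize(im[150:350,200:440],None,fx=2.5,fy=2.5,interpolation=3))
E
```

```text
time_s: 8.95
ee_pos: [0.4907, -0.3264, 0.1567]
orientation: [-0.003, 0.582, 0.813, 0.0]
ft_force: [-0.2, 0.6, -0.1]
opening: 0.0517
gripper_force: 0.0
ee_pos: [0.4933, -0.3287, 0.1511]
[ 0.49328721 -0.32872931  0.15101115] [[321.45532095 204.87281875]
 [321.45982935 179.02954796]]
```

View pics/w7c.png

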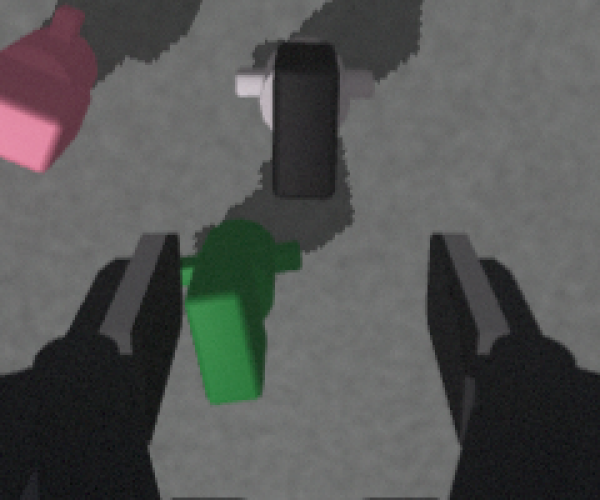

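The wing is at px (322,204), against a prediction of (321.5,204.9). The lugs are level and centred between the fingers, so I descend and grip.

```bash
python3 -m inch '[[[0.0015,0,0.035],0],[[0,0,0.035],0],[[0,0,0.025],0],[[0,0,0.013],0],[[0,0,0],0]]' | egrep 'time|ee_pos|ft'; python3 -m inch '[[[0,0,0],0],[[0,0,0],0],[[0,0,0],0],[[0,0,0],0]]' 0 80
```

```text
time_s: 10.0
ee_pos: [0.4918, -0.3267, 0.0414]
ft_force: [-0.7, -0.5, 0.2]
time_s: 10.5
ee_pos: [0.4934, -0.3279, 0.0436]
orientation: [0.002, 0.581, 0.814, -0.0]
ft_force: [-0.1, -0.0, 6.1]
opening: 0.0188
gripper_force: 78.5
```

```bash
python3 -m inch '[[[0,0,-0.02],0],[[0,0,-0.05],0],[[0,0,-0.06],0],[[0,0,-0.03],0],[[0,0,0],0]]'; python3 -m inch '[[[0,0,0],0.14],[[0,0,0],0.14],[[0,0,0],0.13],[[0,0,0],0]]' | egrep 'time|ee_pos|ft'; python3 -c "
from h import *
delta([.576,-.0934,.2],1.491)"
```

```text
time_s: 11.12
ee_pos: [0.4939, -0.3282, 0.2064]
orientation: [0.004, 0.581, 0.814, -0.0]
ft_force: [0.1, -0.0, -1.6]
opening: 0.019
gripper_force: 78.0
time_s: 11.62
ee_pos: [0.4909, -0.3261, 0.1997]
ft_force: [0.3, 0.4, -0.9]
tool-frame shift [ 0.2386  0.0666 -0.    ] yawx 1.4922 twist 0.0012
```

```bash
python3 -m inch '[[[0.04,0.011,0],0],[[0.05,0.014,0],0],[[0.055,0.015,0],0],[[0.05,0.014,0],0],[[0.0435,0.0125,0],0]]' | egrep 'time|ee_pos|ft';python3 -m inch '[[[0,0,0.025],0],[[0,0,0],0],[[0,0,0],0]]' | egrep 'time|ee_pos|ft'; python3 snap.py w8; python3 - <<'E'
from h import *;import pickle
c=pickle.load(open('pics/w8.pkl','rb'));delta([.576,-.0934,.135],1.491)
print(proj(c,[[.576,-.0934,.0905]]))
T=eyes.calibration('top')
im=cv2.imread('pics/w8.png');cv2.imwrite('pics/w8c.png',cv2.resize(im[130:280,222:422],None,fx=4,fy=4,interpolation=3))
E
```

```text
time_s: 12.25
ee_pos: [0.5771, -0.0925, 0.2007]
ft_force: [-0.0, -0.3, -1.4]
time_s: 12.62
ee_pos: [0.577, -0.0949, 0.1765]
ft_force: [0.7, 0.0, -1.0]
tool-frame shift [ 0.0016 -0.0017  0.0422] yawx 1.4907 twist -0.0003
[[320.76091726 200.30852641]]
```

View pics/w8c.png

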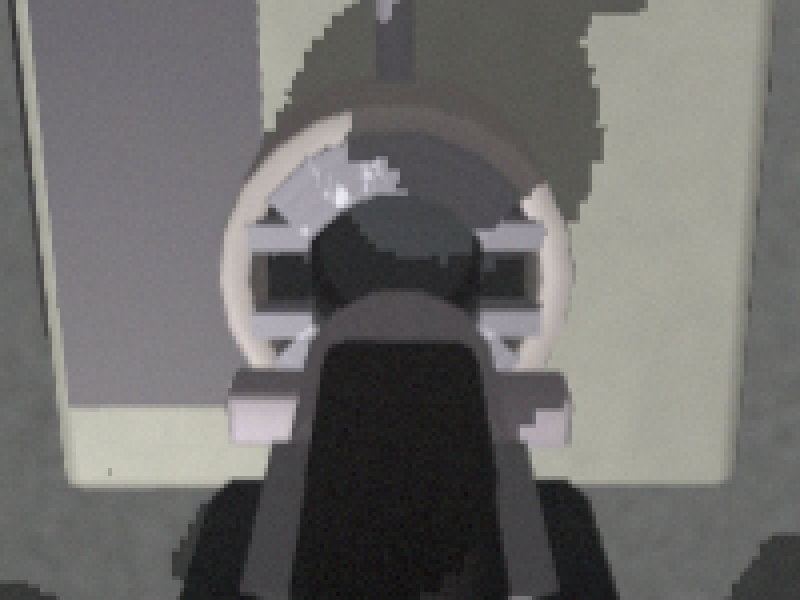

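The lugs (row 235, columns 279–365) line up with the notches (row 200, columns 284–358). I'll work out the remaining offset in the tool frame from this one image.

```bash
python3 - <<'E'
from h import *
c=dict(eyes.calibration('wrist'));
t=np.array([.0794,.0002,-.1418]);a=np.arcsin(.31225)
M=np.array([[0,-np.cos(a),-np.sin(a)],[1,0,0],[0,-np.sin(a),np.cos(a)]])  # cam->tool
c['rvec']=cv2.Rodrigues(M.T)[0];c['tvec']=-M.T@t
for dz in (.020,.022,.024):print('lug',plane(c,(321.9,235.4),dz))
for dz in (.084,.086,.088):print('well',plane(c,(321.2,200.2),dz))
P=[];
for i in range(5):
    p,R=tool();P.append(p)
print(np.ptp(P,0))
E
for i in 1 2 3 4 5 6; do python3 -m inch '[[[0,0,0],0]]'|grep ee_pos; done
```

```text
lug [0.00189139 0.00051941 0.02      ]
lug [0.00093331 0.00052336 0.022     ]
lug [-2.47703934e-05  5.27306657e-04  2.40000000e-02]
well [1.74238450e-03 7.68935746e-05 8.40000000e-02]
well [1.05454025e-03 7.58031723e-05 8.60000000e-02]
well [3.66696004e-04 7.47127699e-05 8.80000000e-02]
[0. 0. 0.]
ee_pos: [0.5779, -0.0953, 0.1777]
ee_pos: [0.5778, -0.0951, 0.1776]
ee_pos: [0.5776, -0.0948, 0.1772]
ee_pos: [0.5775, -0.0946, 0.177]
ee_pos: [0.5774, -0.0945, 0.1768]
ee_pos: [0.5774, -0.0945, 0.1768]
```

```bash
python3 -m inch '[[[0,-0.0004,0.02],0],[[0,0,0.015],0],[[0,0,0.01],0],[[0,0,0],0],[[0,0,0],0]]' | egrep 'time|ee_pos|ft'; python3 -m inch '[[[0,0,0.006],0],[[0,0,0.006],0],[[0,0,0],0]]' | egrep 'time|ee_pos|ft';python3 -m inch '[[[0,0,0.004],0],[[0,0,0.004],0],[[0,0,0],0]]' | egrep 'time|ee_pos|ft'
```

```text
time_s: 14.05
ee_pos: [0.5774, -0.0946, 0.132]
ft_force: [-0.2, -0.2, -0.5]
time_s: 14.42
ee_pos: [0.5764, -0.0944, 0.119]
ft_force: [0.3, 0.4, -1.4]
time_s: 14.8
ee_pos: [0.5766, -0.0944, 0.1113]
ft_force: [-0.1, -0.6, -1.2]
```

```bash
for i in 1 2 3 4; do python3 -m inch '[[[0,0,0.003],0],[[0,0,0],0]]' | egrep 'ee_pos|ft';done
```

```text
ee_pos: [0.5773, -0.0946, 0.1093]
ft_force: [-2.0, 1.2, 3.8]
ee_pos: [0.5773, -0.0946, 0.1062]
ft_force: [-0.8, -1.1, 4.7]
ee_pos: [0.5773, -0.0946, 0.1033]
ft_force: [-1.6, 0.4, 6.3]
ee_pos: [0.5774, -0.0946, 0.1007]
ft_force: [-3.3, 0.3, 7.2]
```

```bash
for i in 1 2; do python3 -m inch '[[[0,0,0.002],0],[[0,0,0],0]]' | egrep 'ee_pos|ft';done
```

```text
ee_pos: [0.5775, -0.0946, 0.1003]
ft_force: [-5.5, 0.8, 15.9]
ee_pos: [0.5776, -0.0947, 0.1002]
ft_force: [-10.4, 1.7, 24.8]
```

Bottomed out at 25 N. Now twist clockwise.

```bash
python3 -m inch '[[[0,0,0],0.12],[[0,0,0],0.12],[[0,0,0],0.12],[[0,0,0],0]]' | egrep 'time|ee_pos|ft|orien|grip'; python3 -c "
from h import *
print(bot.get_state()['moment'],bot.get_state()['q'])"; python3 -m inch '[[[0,0,0],0.14],[[0,0,0],0.14],[[0,0,0],0.14],[[0,0,0],0.14],[[0,0,0],0]]' | egrep 'time|ee_pos|ft|orien|grip'; python3 -c "
from h import *
print(bot.get_state()['moment']);delta([.577,-.0946,.1],1.49-1.4)"
```

```text
time_s: 16.8
ee_pos: [0.5772, -0.0949, 0.1002]
orientation: [0.0, 0.844, 0.536, -0.0]
ft_force: [-11.2, 0.4, 25.1]
gripper_force: 81.8
[0.26820598 2.34648408 0.06707061] [-2.05072777e-01  2.10628027e-01  1.92572917e+00 -8.17152129e-04
  1.00501984e+00  2.35814979e-01]
time_s: 17.42
ee_pos: [0.5765, -0.0948, 0.1001]
orientation: [0.0, 0.96, 0.281, -0.001]
ft_force: [-13.0, 1.3, 27.6]
gripper_force: 82.2
[0.26826441 2.66466737 0.09333009]
tool-frame shift [0.0005 0.0001 0.0001] yawx 0.5703 twist 0.4803
```

```bash
python3 -m inch '[[[0,0,0],0.14],[[0,0,0],0.14],[[0,0,0],0.12],[[0,0,0],0]]' | egrep 'ee_pos|ft|grip'; for i in 1 2; do python3 -c "
from h import *
print(bot.get_state()['moment']);delta([.577,-.0946,.1],1.49-1.4)"; python3 -m inch '[[[0,0,0],0.05],[[0,0,0],0]]' | egrep 'ee_pos|ft|grip';done;  python3 -c "
from h import *
print(bot.get_state()['moment']);delta([.577,-.0946,.1],1.49-1.4)"
```

```text
ee_pos: [0.5761, -0.0945, 0.1001]
ft_force: [-14.1, 0.9, 29.0]
gripper_force: 82.3
[0.41132982 2.89093761 0.1753081 ]
tool-frame shift [0.0009 0.0002 0.0001] yawx 0.1706 twist 0.0806
ee_pos: [0.576, -0.0945, 0.1001]
ft_force: [-13.8, 2.7, 28.4]
gripper_force: 82.3
[0.441745  2.863043  0.1452286]
tool-frame shift [0.0009 0.0002 0.0001] yawx 0.1211 twist 0.0311
ee_pos: [0.5763, -0.0945, 0.1002]
ft_force: [-12.9, 2.8, 28.5]
gripper_force: 82.2
[0.48930214 2.75357092 0.1733415 ]
tool-frame shift [0.0007 0.0002 0.0002] yawx 0.0711 twist -0.0189
```

```bash
for i in 1 2 3; do python3 -m inch '[[[0,0,0],0.04],[[0,0,0],0],[[0,0,0],0]]' | egrep 'ft|grip|time';  python3 -c "
from h import *
print(bot.get_state()['moment']);delta([.577,-.0946,.1],1.49-1.4)";done
```

```text
time_s: 18.8
ft_force: [-13.0, 3.5, 27.4]
gripper_force: 82.1
[0.47323809 2.55458662 0.36250314]
tool-frame shift [0.0003 0.     0.0002] yawx 0.0321 twist -0.0579
time_s: 19.18
ft_force: [-12.3, 0.7, 26.7]
gripper_force: 82.1
[0.40793553 2.36053102 0.6381029 ]
tool-frame shift [ 0.     -0.      0.0001] yawx -0.0072 twist -0.0972
time_s: 19.55
ft_force: [-12.5, 2.6, 26.4]
gripper_force: 82.4
[0.46918198 2.5367089  0.89995581]
tool-frame shift [0.0003 0.     0.0001] yawx -0.0463 twist -0.1363
```

```bash
python3 -m inch '[[[0,0,0],-0.03],[[0,0,0],0],[[0,0,0],0],[[0,0,0],0]]'; python3 snap.py w9; python3 - <<'E'
from h import *
print(bot.get_state()['moment'],bot.get_state()['q'][5])
s=eyes.camera('side')[:,:,::-1][130:280,260:410];w=cv2.imread('pics/w9.png')[110:310,222:422]
cv2.imwrite('pics/fin.png',np.hstack([cv2.resize(s,(400,400),interpolation=3),cv2.resize(w,(400,400),interpolation=3)]))
E
```

```text
time_s: 20.05
ee_pos: [0.5767, -0.0946, 0.1001]
orientation: [0.0, 1.0, -0.009, -0.001]
ft_force: [-12.6, 1.6, 27.7]
opening: 0.0187
gripper_force: 82.2
[0.42782449 2.53111514 0.41865661] 1.3841347562962325
```

View pics/fin.png

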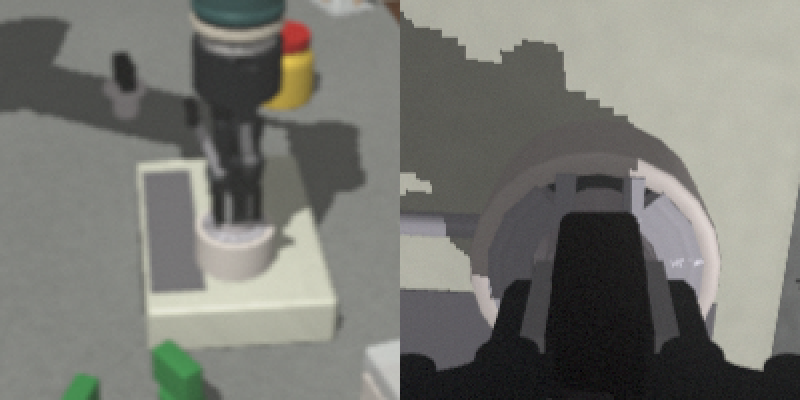

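The plug is seated with its lugs hidden under the ledge. The wiper bar is back at its rest pixel (331,171), and the moment shows the carrier against its stop. Handing in.

```bash
python3 -c "
from rig import bot
print(bot.hand_in())"
```

```text
the job is handed in; nothing more can be done
None
```

I handed the job in at about 20 s of the 61 s: the wiper was swung to its stop and sprang back, and the reference plug is still gripped in the well, pushed to the bottom and turned clockwise to its stop. The hand-in gave no verdict, so this rests on the force, moment and camera readings.

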